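# Pin the swing arm in its fork and hold it against the sprung stop

### The arm

A 6-joint arm with a two-finger parallel gripper is mounted at the origin on a cart in front of the work surface, level with it; the furniture and walls round the work are solid. World frame = base frame: x ahead of the robot, y to its left, z up, the work surface at z = 0. Lengths are in m, angles in rad, forces in N, time in s.
With the tool pointing down it reaches from about 0.35 to 0.975 m from the base axis. Payload 4.9 kg.
Tool frame: the origin (TCP) lies at the very end of the fingers, on their centre line; the grasp point (between the pads) lies 19 mm behind it; z points along the fingers, y is the line along which they close (so a half turn about z gives the same grasp; the last joint's range is limited). The gripper opens to 85 mm and grips with 20 to 120 N. Pads are 22 mm wide; open, the fingers measure 114 mm over their backs; the gripper's body (76 mm by 85 mm) begins 54 mm behind the grasp point. The pads swing forward as they close: fully open they stand 13 mm farther back than shut.
Start: joints at [-1.367, 0.053, 1.613, -0, 1.476, -0.119], TCP at [0.198, -0.593, 0.231] pointing down, gripper open.
Joint ranges: [-3.01, 3.01], [-1.01, 2.22], [0.06, 2.58], [-1.02, 4.17], [0.09, 2.62], [-3.14, 3.14]. Speed limits (rad/s): [2.57, 2.57, 3.14, 3.14, 3.14, 3.14].

### API

Orientations are given as a unit quaternion [w, x, y, z].
In Python, from plant import state, optics, ticket, nets gives the robot as it stands. The module is installed in compiled form; this text tells all that it offers.
- The arm moves only by the shell command python3 -m inch 'ROWS' [OPENING]. ROWS is JSON, a list of rows, each an object of numbers: "dx", "dy", "dz": the shift along the tool's x, y, z as a fraction of full scale; "rx", "ry", "rz": the turn, a rotation vector about the tool's x, y, z as a fraction of full scale. In form: [{"dx": .., "dy": .., "dz": .., "rx": .., "ry": .., "rz": ..}, ...]. A call has 1 to 5 rows; each row is the pose to reach, as a shift and turn from the pose commanded when the call began, along the tool's axes at that moment; what a row does not reach only later rows make up. Full scale, the value 1, is 0.8 m for a shift and 1.5 rad for a turn. A row lasts 1/10 s, in which the tool goes at most 50 mm and 8.59 degrees, less where a joint would pass 70% of its speed; a pose out of reach is approached as far as the arm can. A call with a number of a shift or a turn outside -1 to 1 is refused whole. A call with a gripper value outside its range is refused whole. OPENING is the opening, from -1 (shut) to 1 (fully open), set as the call begins (- or left out, the last holds). The fingers move at their own pace and stop on an object; the grip force is fixed at half the most. Time passes only in rows, so rows that repeat a pose let the fingers close. It gives the time, the measured TCP pose, the force, the opening and the grip force at its end, in the units of the state.
- state(): the state, without advancing time (a new reading comes with each control period).
- optics.grab_frame(name): name is "scene" or "top" or "wrist"; returns the picture (384x512x3 uint8, red, green, blue); there is no depth.
- optics.camera_info(name): a dict with "fx", "fy", "cx", "cy" (pixels), "R" (3x3) and "t" (3): a world point X has camera coordinates R X + t. Camera axes: x right, y down, z forward; pixel columns grow to the right and rows downward; lengths in m; the calibration is good to about 2 mm. A picture is of the moment at which its call begins: read the wrist's pose just before it. camera_info takes no time and is no camera call; for the wrist camera it gives the pose at the moment of the call.
- ticket.job_done(): hands the job in; it is judged then, once.
Trained networks look in the newest picture that a camera, given by its name, has taken for a name from the list of things; names that differ only in an ending like _2 or _b are one class to them, and where a whole thing is asked for, a point or a joint stands for the part that bears it (a point fixed in the world has none). Each returns a list of dicts, best first, with "confidence" (0 to 1); they miss things now and then, are a little off and sometimes report something else, mostly with a low value. They report only what shows in the picture. A call takes as long as a camera call. They do not tell look-alikes from the thing itself.
- nets.boxes_of(camera, name): "bbox" ([centre column, centre row, width, height] in pixels, round what is visible of it).
- nets.outline_of(camera, name): "pixels" (384x512 bool, what is visible of it) and "bbox" ([centre column, centre row, width, height] in pixels, round what is visible of it).
The state is a dict: "time": time; "joint_pos": joint angles; "joint_vel": joint speeds; "joint_efforts": joint torques, N m; "tool_pos": TCP position; "tool_rot": TCP orientation; "contact_force": force on the tool from outside, world axes, zero at the start; "ft_torque": the same for the moment, N m; "gripper_width": opening from 0.0 (shut) to 1.0 (fully open); "grasp_force": force on a finger pad.
Only numpy, scipy, OpenCV 4.12 (cv2) and the standard library are available. Lean on these libraries where they do the work, as an engineer would, in place of code of your own. Each camera call takes 0.05 s, during which the arm holds its last target. There are 200 camera calls.

### The job

Take the headed pin with the black knob out of its rack and push it down through the fork of the bench fixture and the swing arm lying in it, until its head sits flush on the fork. Then push the swing arm's free end round against the sprung stop until the plunger is about half way in, never driving the plunger to its end, and finish while still holding it there steadily, so that I can tighten the pinch bolt. Do not disturb the other things on the bench.

Things in the scene. Friction and masses are not known exactly. Their poses are not given: they have to be found in the camera images.
- fixture: Aluminium fixture fixed to the bench, may stand turned. Origin on the vertical pivot axis at bench level; z up, x from the fork to the stop, y towards the side where the arm stands open. Its base plate (x 20 to 116 mm, y -63 to 51) is 12 mm high and carries a bearer strip (x 72 to 106, y -20 to 48, top z = 20) on which the arm slides; spring housing at x 80 to 112, y -62 to -26, top z = 49.
- fork_seat (a point): Centre of the pivot hole's mouth on top of the fork, 44 mm above the bench; axes as the fixture's. The pin's origin comes here when seated. The fork has two flat ears (x -36 to 20 mm, y -22 to 22 from the pivot): lower one up to 20 mm above the bench, upper one at 34 to 44 mm; vertical 13 mm holes in both, the lower through to the bench.
- swing_arm: Loose steel arm, 0.2 kg; its lug (30 x 30 x 12 mm, 13 mm hole) already lies between the fork's ears, holes in line, the arm swung open 0.25 to 0.4 rad towards the fixture's +y. Origin at the hole's centre on its underside, 20 mm above the bench; x along the arm, z up. When the plunger is 6 mm in, the arm lies parallel to the fixture's x.
- paddle_face (a point): Middle of the +y face of the arm's upright end paddle, where to push: 89 mm out from the pivot, 15 mm above the arm's underside; axes as the arm's. The paddle is 42 mm long (68 to 110 mm from the pivot), 14 mm thick, 30 mm high (top 50 mm above the bench). The plunger meets its other face and pushes it back when let go.
- plunger (a joint): Travel of the stop's sprung plunger, m: 0 = fully out, 0.012 = at its end; 0.006 = half way in, the target. It springs back: about 3.6 N at first, 9 N half way, 14 N at the end (0.9 N per mm). Only the arm is to press it.
- plunger_face (a point): Centre of the plunger's flat 16 mm round face, which looks to the fixture's +y. Fully out it is at x = 96, y = -1, z = 34 mm in the fixture's frame; it moves to -y.
- pin: Headed pin, 60 g, standing upright in one of the rack's two holes. Origin at the centre of the underside of its head, z up. Head: disc of 26 mm diameter, 5 mm thick; on it a black knob of 18 mm diameter from z = 5 to 29 mm, by which it is gripped. Shank below the head: 10 mm diameter, 40 mm long, the last 7 mm tapering to 5 mm.
- plug: Short plug in the other hole of the rack: the same 26 mm disc head but no knob, shank 20 mm. To be left alone. Origin at the centre of the head's underside.
- pin_rack: Fixed grey block 100 x 50 x 44 mm with two 13 mm holes at x = +25 and -25 mm; pin and plug stand in them, either way round, their heads resting on its top. A tall cabinet stands about 10 cm to its left (from y = 0.44 m on, for x over 0.45 m): do not come in across it. Origin at the centre of its underside.
- petri_0: Small glass dish, 58 mm wide, 15 mm high, near the front edge; leave it alone. Origin at the centre of its underside.
- beaker: Small clear beaker, 46 mm wide, 60 mm high, near the front edge; leave it alone. Origin at the centre of its underside.
- grease_pot: Round pot, 69 mm wide, 41 mm high, near the front edge; leave it alone. Origin at the centre of its underside.
Not all that is in view belongs to the job. Of the things shaped like the fixture, the aluminium one is meant.

How it is judged:
On the way, in this order (a step that is already met when the one before it is completed fails the run):
1. the pin is through fork and arm, its head seated on the fork (z of pin in the frame of fork_seat between -0.003 and 0.003 m and horizontal distance between pin and fork_seat below 0.004 m and angle between pin's own z axis and vertical below 0.12 rad and horizontal distance between swing_arm and fixture below 0.005 m), for 0.2 s.
2. the arm is held against the stop, the plunger about half way in (all of step 1 and value of joint plunger between 0.003 and 0.009 m and contact force between swing_arm and plunger between 4 and 16 N and contact force between the fingers and swing_arm above 3 N), for 0.3 s.
At the end, for the whole second after the job is handed in: The pin's head is within 3 mm of the fork's top and 4 mm of the hole's centre, upright within 0.12 rad, the arm's hole within 5 mm of the pivot axis; the fingers push the arm (over 3 N) so that it keeps the plunger 3 to 9 mm in, at rest, with 4 to 16 N between arm and plunger (all of step 2 and velocity of joint plunger between -0.01 and 0.01 m/s and linear speed of swing_arm below 0.02 m/s); the arm keeps its last pose, push and grip.
It fails at once if the plunger is driven to its end (value of joint plunger above 0.0115 m).
It fails at once if the petri_0 is disturbed (distance of petri_0 from where it was at the start of the episode above 0.02 m).
It fails at once if the beaker is disturbed (distance of beaker from where it was at the start of the episode above 0.02 m).
It fails at once if the grease_pot is disturbed (distance of grease_pot from where it was at the start of the episode above 0.02 m).
It fails at once if the plug is disturbed (distance of plug from where it was at the start of the episode above 0.02 m).
It also fails if it takes over 64 s, if anything falls off the work surface, if the arm or the gripper's body presses on something with over 40 N, if the wrist force passes 120 N, or if a joint passes its speed limit or range.

## Working session

There is one attempt and no reset: what is moved stays moved. The work goes in short steps, Python scripts to look and compute and a shell command to move; the robot and the scene stay as the last step left them, time stands still between calls to the robot, and variables do not carry over. Pictures are saved under pics/ and viewed, at most 10 in all, crops included, and the job is handed in when it is done.

```bash
mkdir -p pics; python3 - <<'E'
from plant import state, optics, ticket, nets
import cv2,numpy as np
s=state();print(s)
for c in("scene","top"):
    im=optics.grab_frame(c);cv2.imwrite(f"pics/{c}0.png",im[:,:,::-1])
    i=optics.camera_info(c);print(c,i)
    for n in("fixture","swing_arm","pin","plug","pin_rack","plunger"):
        print(n,[(np.round(d["bbox"]).tolist(),round(d["confidence"],2)) for d in nets.boxes_of(c,n)][:3])
E
```

```text
{'time': 0.0, 'joint_pos': array([-1.36698166e+00,  5.33861070e-02,  1.61430912e+00, -8.23630113e-06,
        1.47595988e+00, -1.18992387e-01]), 'joint_vel': array([ 2.29579158e-03, -1.93740261e-03, -2.40507740e-05, -1.78227633e-03,
        7.32045337e-04,  3.28967159e-04]), 'joint_efforts': array([-6.76006930e-04, -3.93682837e+01, -3.70180964e+01, -2.45353722e-04,
        7.16394105e-03,  1.42455536e-05]), 'tool_pos': array([ 0.19814522, -0.59210658,  0.23003584]), 'tool_rot': array([-1.03012556e-03,  9.87002116e-01,  1.60703953e-01, -4.78179423e-05]), 'contact_force': array([-0.53106356, -0.37443008, -0.08603999]), 'ft_torque': array([0.04028541, 0.0393318 , 0.02812349]), 'grasp_force': 0.0, 'gripper_width': 1.0036455548639291}
scene {'fx': 385.24861046019106, 'fy': 385.24861046019106, 'cx': 252.93883721861513, 'cy': 190.09015747707582, 'R': array([[-0.85399936, -0.52026775, -0.00256161],
       [-0.25449634,  0.42203008, -0.8701277 ],
       [ 0.45378046, -0.74243658, -0.49281966]]), 't': array([0.46667293, 0.14382517, 0.81193576])}
fixture [([289.0, 159.0, 50.0, 35.0], 0.92), ([2
[... 337 characters left out ...]
 18.0], 0.32)]
plunger [([200.0, 256.0, 16.0, 5.0], 0.49)]
top {'fx': 425.14877558390594, 'fy': 425.14877558390594, 'cx': 256.6277613711984, 'cy': 193.15332264875602, 'R': array([[ 0.00447375, -0.99957831,  0.0286913 ],
       [-0.99379457, -0.00763304, -0.11096885],
       [ 0.11114105, -0.02801681, -0.99340965]]), 't': array([0.04541175, 0.49350987, 1.11986723])}
fixture [([348.0, 183.0, 49.0, 55.0], 0.93), ([274.0, 154.0, 44.0, 61.0], 0.83)]
swing_arm [([154.0, 211.0, 27.0, 43.0], 0.75), ([336.0, 174.0, 9.0, 26.0], 0.65)]
pin [([154.0, 223.0, 9.0, 4.0], 0.52)]
plug [([150.0, 205.0, 16.0, 11.0], 0.43)]
pin_rack [([152.0, 211.0, 32.0, 42.0], 0.88)]
plunger [([152.0, 222.0, 8.0, 4.0], 0.71)]
```

```bash
python3 - <<'E'
import cv2,numpy as np
a=cv2.imread("pics/scene0.png");b=cv2.imread("pics/top0.png")
# crops
A=cv2.resize(a[120:320,150:390],None,fx=2.5,fy=2.5,interpolation=cv2.INTER_CUBIC)
B=cv2.resize(b[120:290,120:400],None,fx=2.85,fy=2.85,interpolation=cv2.INTER_CUBIC)
cv2.imwrite("pics/A.png",A);cv2.imwrite("pics/B.png",B);print(A.shape,B.shape)
E
```

```text
(500, 600, 3) (484, 798, 3)
```

View pics/A.png

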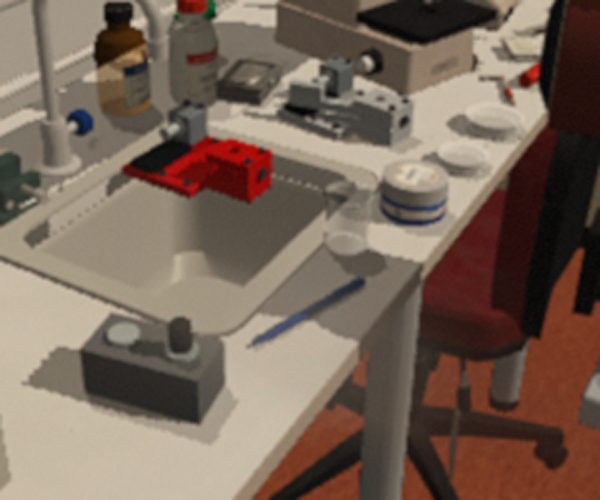

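View pics/B.png

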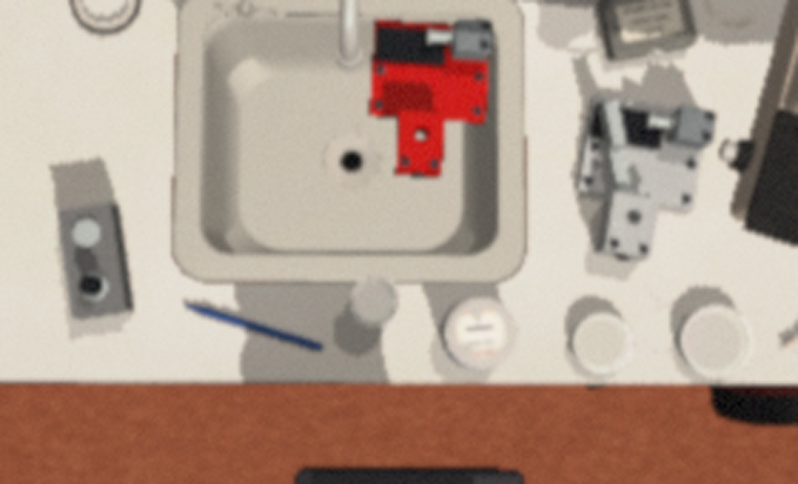

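The scene crop shows the pin (knob at about (179,335)) and the plug in the grey rack, and the aluminium fixture at about (350,110). The red look-alike stands over the sink. In the top crop the knob is at (92,285), the plug at (87,233), the fork hole at (634,216), and the plunger and housing at (660,122) and (695,125). The fork points towards the robot.

```bash
cat > h.py <<'E'
from plant import state, optics, ticket, nets
import cv2,numpy as np
from scipy.spatial.transform import Rotation as Rn
def ray(i,u,v,z):
    R=np.array(i["R"]);t=np.array(i["t"]);c=-R.T@t
    d=R.T@np.array([(u-i["cx"])/i["fx"],(v-i["cy"])/i["fy"],1]);return c+d*(z-c[2])/d[2]
def pix(i,X):
    p=np.array(i["R"])@np.array(X)+i["t"];return np.array([i["fx"]*p[0]/p[2]+i["cx"],i["fy"]*p[1]/p[2]+i["cy"]])
def toolR(s=None):
    q=(s or state())["tool_rot"];return Rn.from_quat([q[1],q[2],q[3],q[0]]).as_matrix()
def go(X,yaw=None):
    "fractions (dx,dy,dz) to shift TCP to X, and turn to down-pointing with tool y axis at yaw (mod pi)"
    s=state();R=toolR(s);d=R.T@(np.array(X)-s["tool_pos"])/0.8
    print("d",np.round(d,4),"tcp",np.round(s["tool_pos"],4))
    if yaw is not None:
        best=None
        for k in(0,np.pi):
            y=np.array([np.cos(yaw+k),np.sin(yaw+k),0]);z=np.array([0,0,-1.]);x=np.cross(y,z)
            rv=Rn.from_matrix(R.T@np.c_[x,y,z]).as_rotvec()/1.5
            print("r",np.round(rv,4))
E
python3 - <<'E'
from h import *
i=optics.camera_info("top")
f=lambda u,v,z:np.round(ray(i,120+u/2.85,120+v/2.85,z),4)
print("knob",f(92,285,.073),"plug",f(87,233,.049),"hole",f(634,216,.044))
print("housing",f(695,125,.049),"plungermid",f(660,122,.034))
print("forkcorners",f(605,252,.044),f(645,258,.044))
print("rack corners",f(60,207,.044),f(118,205,.044),f(132,308,.044),f(70,318,.044))
for n,u,v,z in(("beaker",373,300,.06),("pot",477,333,.041),("petri",600,342,.015),("petri2",713,340,.015)):print(n,f(u,v,z))
c=optics.camera_info("wrist");print(-np.array(c["R"]).T@c["t"],c["R"],c["fx"])
k=f(92,285,.073)
go([k[0],k[1],.25],0)
go([k[0],k[1],.25],np.pi/2)
E
```

```text
knob [0.4171 0.3158 0.073 ] plug [0.4659 0.327  0.049 ] hole [ 0.486  -0.1804  0.044 ]
housing [ 0.5721 -0.2386  0.049 ] plungermid [ 0.5774 -0.2093  0.034 ]
forkcorners [ 0.452  -0.1526  0.044 ] [ 0.4466 -0.19    0.044 ]
rack corners [0.4903 0.3537 0.044 ] [0.4926 0.3004 0.044 ] [0.3976 0.2849 0.044 ] [0.3881 0.3411 0.044 ]
beaker [0.4055 0.0639 0.06  ]
pot [ 0.3763 -0.0329  0.041 ]
petri [ 0.3686 -0.1525  0.015 ]
petri2 [ 0.3709 -0.2607  0.015 ]
[ 0.27094804 -0.57023759  0.37364272] [[ 3.17067573e-01 -9.48402926e-01  2.07700229e-04]
 [-9.04332921e-01 -3.02268208e-01  3.01356763e-01]
 [-2.85744855e-01 -9.57382879e-02 -9.53511436e-01]] 305.05204813974933
d [ 0.6197 -0.9902 -0.0234] tcp [ 0.1983 -0.5927  0.2313]
r [ 0.     0.    -0.832]
r [ 0.     -0.      1.2624]
d [ 0.6197 -0.9902 -0.0234] tcp [ 0.1983 -0.5927  0.2313]
r [ 0.0000e+00  1.0000e-04 -1.8792e+00]
r [ 0.     -0.      0.2152]
```

```bash
python3 -m inch '[{"dx":0.51,"dy":-0.36},{"dx":0.51,"dy":-0.36},{"dx":0.51,"dy":-0.36},{"dx":0.51,"dy":-0.36},{"dx":0.51,"dy":-0.36}]' 1
python3 -c "
from h import *
go([.5,-.19,.23],np.pi/2-.15)"
```

```text
d [ 0.5174 -0.3578  0.0016] tcp [ 0.1983 -0.5927  0.2313]
r [ 0.0000e+00  1.0000e-04 -1.7792e+00]
r [ 0.     -0.      0.3152]validation failed for argument at $[0]...
```

```bash
python3 -m inch '[{"dx":0.51,"dy":-0.36,"dz":0,"rx":0,"ry":0,"rz":0},{"dx":0.51,"dy":-0.36,"dz":0,"rx":0,"ry":0,"rz":0},{"dx":0.51,"dy":-0.36,"dz":0,"rx":0,"ry":0,"rz":0},{"dx":0.51,"dy":-0.36,"dz":0,"rx":0,"ry":0,"rz":0},{"dx":0.51,"dy":-0.36,"dz":0,"rx":0,"ry":0,"rz":0}]' 1
python3 -c "
from h import *
go([.5,-.19,.23],np.pi/2-.15)"
```

```text
time: 1.2
tool_pos: [0.347, -0.3896, 0.2315]
tool_rot: [0.0, 0.987, 0.16, 0.0]
contact_force: [0.9, -0.3, 0.8]
gripper_width: 1.001
grasp_force: 0.0
d [ 0.2604 -0.1761  0.0019] tcp [ 0.347  -0.3896  0.2315]
r [ 4.0000e-04  5.0000e-04 -1.7796e+00]
r [ 4.000e-04 -3.000e-04  3.148e-01]
```

```bash
python3 -m inch '[{"dx":0.26,"dy":-0.176,"dz":0,"rx":0,"ry":0,"rz":0.315},{"dx":0.26,"dy":-0.176,"dz":0,"rx":0,"ry":0,"rz":0.315},{"dx":0.26,"dy":-0.176,"dz":0,"rx":0,"ry":0,"rz":0.315},{"dx":0.26,"dy":-0.176,"dz":0,"rx":0,"ry":0,"rz":0.315},{"dx":0.26,"dy":-0.176,"dz":0,"rx":0,"ry":0,"rz":0.315}]'
python3 -m inch '[{"dx":0,"dy":0,"dz":0,"rx":0,"ry":0,"rz":0},{"dx":0,"dy":0,"dz":0,"rx":0,"ry":0,"rz":0}]'
python3 -c "
from h import *
i=optics.camera_info('wrist');im=optics.grab_frame('wrist')
cv2.imwrite('pics/w1.png',cv2.resize(im,None,fx=1.56,fy=1.56,interpolation=cv2.INTER_CUBIC)[:,:,::-1])
import pickle;pickle.dump(i,open('w1.pkl','wb'));print(pix(i,[.486,-.1804,.044])*1.56,state()['tool_pos'])"
```

```text
time: 1.7
tool_pos: [0.4895, -0.2035, 0.2317]
tool_rot: [0.0, 0.997, -0.076, 0.0]
contact_force: [-0.1, -0.3, 0.8]
gripper_width: 1.001
grasp_force: 0.0
time: 1.9
tool_pos: [0.489, -0.2042, 0.2313]
tool_rot: [0.0, 0.997, -0.073, -0.0]
contact_force: [-0.1, -0.3, -0.7]
gripper_width: 1.001
grasp_force: 0.0
[366.70043028 271.74014838] [ 0.48854448 -0.20514215  0.23129358]
```

View pics/w1.png

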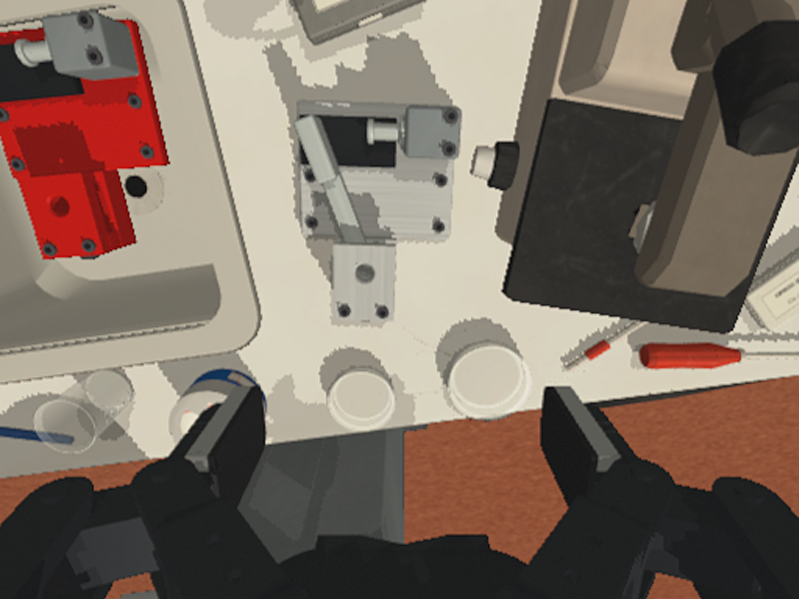

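The wrist view shows the aluminium fixture with its fork hole at (366,273), the arm swung to the left (paddle top (300,120) to (335,180)), the plunger at (385,131) and its housing at (432,130). The fork edges run nearly vertical in the picture, and a microscope stands to the right.

```bash
python3 - <<'E'
from h import *
import pickle;i=pickle.load(open('w1.pkl','rb'))
f=lambda u,v,z:ray(i,u/1.56,v/1.56,z)
print("hole",f(366,273,.044))
def yaw(a,b):d=b-a;return np.arctan2(d[1],d[0])
print("fork L",yaw(f(331,320,.044),f(334,246,.044)),"fork R",yaw(f(394,318,.044),f(396,246,.044)),"near edge",yaw(f(394,319,.044),f(331,321,.044))-np.pi/2)
print("base R",yaw(f(451,240,.012),f(461,158,.012)), "base bottom",yaw(f(451,240,.012),f(303,241,.012))-np.pi/2)
print("paddle",f(298,119,.05),f(318,118,.05))
go([.4171,.3158,.20],np.pi/2+.2)
go([.48,.12,.23],np.pi/2+.0)
E
```

```text
hole [ 0.48516013 -0.17974907  0.044     ]
fork L -0.23006794412992046 fork R -0.17837648815576096 near edge -0.11358763989913245
base R -0.23675239169722775 base bottom -0.1403906525224805
paddle [ 0.59261923 -0.15470222  0.05      ] [ 0.59133778 -0.16741925  0.05      ]
d [-0.1849 -0.6307  0.0389] tcp [ 0.4885 -0.2051  0.2313]
r [ 3.0000e-04 -4.0000e-04  1.8618e+00]
r [ 3.000e-04  2.000e-04 -2.326e-01]
d [-0.0709 -0.4003  0.0014] tcp [ 0.4885 -0.2051  0.2313]
r [ 3.0000e-04 -4.0000e-04  1.9951e+00]
r [ 0.0003  0.0002 -0.0993]
```

```bash
python3 -m inch '[{"dx":-0.185,"dy":-0.63,"dz":0,"rx":0,"ry":0,"rz":0},{"dx":-0.185,"dy":-0.63,"dz":0,"rx":0,"ry":0,"rz":0},{"dx":-0.185,"dy":-0.63,"dz":0,"rx":0,"ry":0,"rz":0},{"dx":-0.185,"dy":-0.63,"dz":0,"rx":0,"ry":0,"rz":0},{"dx":-0.185,"dy":-0.63,"dz":0,"rx":0,"ry":0,"rz":0}]'
python3 -c "
from h import *
go([.415,.314,.20],np.pi/2+.2)"
```

```text
time: 2.45
tool_pos: [0.4542, 0.0426, 0.2315]
tool_rot: [0.0, 0.997, -0.077, 0.001]
contact_force: [0.8, 0.4, -0.3]
gripper_width: 1.001
grasp_force: 0.0
d [-0.1003 -0.3278  0.0393] tcp [0.4542 0.0426 0.2315]
r [-1.0000e-03 -3.0000e-04  1.8587e+00]
r [ 2.000e-04 -7.000e-04 -2.357e-01]
```

```bash
python3 -m inch '[{"dx":-0.1,"dy":-0.328,"dz":0.039,"rx":0,"ry":0,"rz":-0.236},{"dx":-0.1,"dy":-0.328,"dz":0.039,"rx":0,"ry":0,"rz":-0.236},{"dx":-0.1,"dy":-0.328,"dz":0.039,"rx":0,"ry":0,"rz":-0.236},{"dx":-0.1,"dy":-0.328,"dz":0.039,"rx":0,"ry":0,"rz":-0.236},{"dx":-0.1,"dy":-0.328,"dz":0.039,"rx":0,"ry":0,"rz":-0.236}]'
python3 -m inch '[{"dx":0,"dy":0,"dz":0,"rx":0,"ry":0,"rz":0},{"dx":0,"dy":0,"dz":0,"rx":0,"ry":0,"rz":0}]'
python3 -c "
from h import *
go([.415,.314,.20],np.pi/2+.2)"
```

```text
time: 2.95
tool_pos: [0.4188, 0.2887, 0.2032]
tool_rot: [0.0, 0.995, 0.101, 0.001]
contact_force: [0.3, 0.1, 0.1]
gripper_width: 1.001
grasp_force: 0.0
time: 3.15
tool_pos: [0.4187, 0.2878, 0.2028]
tool_rot: [0.0, 0.995, 0.102, -0.0]
contact_force: [-0.5, -0.3, -0.2]
gripper_width: 1.001
grasp_force: 0.0
d [ 0.0021 -0.033   0.0034] tcp [0.4187 0.2878 0.2028]
r [-6.0000e-04  9.0000e-04 -2.0914e+00]
r [0.0006 0.0004 0.003 ]
```

```bash
python3 -m inch '[{"dx":0,"dy":-0.033,"dz":0,"rx":0,"ry":0,"rz":0},{"dx":0,"dy":-0.033,"dz":0,"rx":0,"ry":0,"rz":0},{"dx":0,"dy":-0.033,"dz":0,"rx":0,"ry":0,"rz":0}]'
python3 -c "
from h import *
i=optics.camera_info('wrist');im=optics.grab_frame('wrist')
cv2.imwrite('pics/w2.png',cv2.resize(im,None,fx=1.56,fy=1.56,interpolation=cv2.INTER_CUBIC)[:,:,::-1])
import pickle;pickle.dump(i,open('w2.pkl','wb'));print(pix(i,[.417,.316,.073])*1.56,state()['tool_pos'])"
```

```text
time: 3.45
tool_pos: [0.4141, 0.3125, 0.2033]
tool_rot: [0.0, 0.995, 0.101, 0.0]
contact_force: [0.1, 0.6, 0.7]
gripper_width: 1.001
grasp_force: 0.0
[393.93832974 277.9230149 ] [0.4140269  0.3124619  0.20324031]
```

View pics/w2.png

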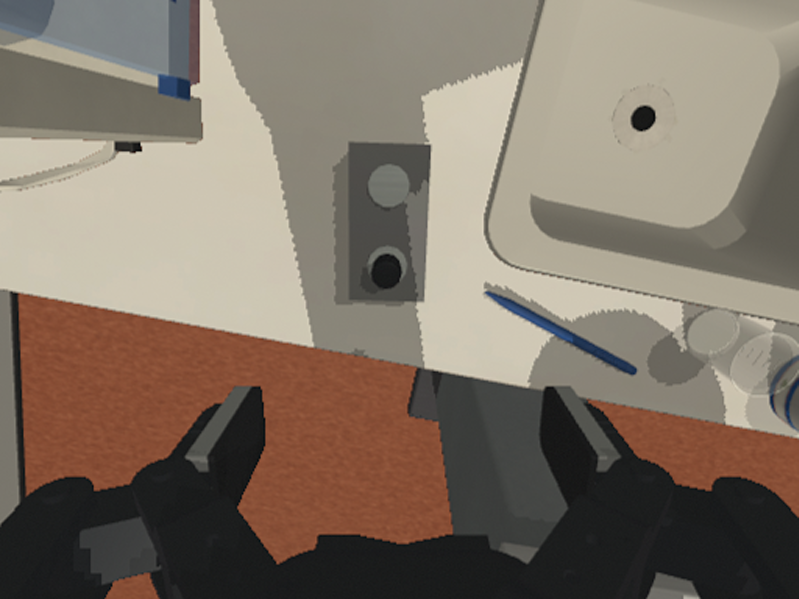

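The wrist view shows the rack with the knob's top at about (386,269), its head disc at (387,263), and the plug at (389,186) further from the robot.

```bash
python3 - <<'E'
from h import *
import pickle;i=pickle.load(open('w2.pkl','rb'))
f=lambda u,v,z:ray(i,u/1.56,v/1.56,z)
print(f(386,269,.073),f(387,264,.049),"plug",f(389,186,.049),"rack",f(349,142,.044),f(431,145,.044),f(424,301,.044),f(349,299,.044))
k=(f(386,269,.073)+f(387,264,.049))/2
go([k[0],k[1],.10],None);go([k[0],k[1],.052],np.pi/2+.2)
E
```

```text
[0.42139137 0.32164133 0.073     ] [0.41877901 0.32125293 0.049     ] plug [0.46670827 0.32934693 0.049     ] rack [0.48684768 0.35795224 0.044     ] [0.49506485 0.30923139 0.044     ] [0.39776561 0.29223225 0.044     ] [0.38915013 0.34135331 0.044     ]
d [ 0.0096 -0.0096  0.129 ] tcp [0.414  0.3125 0.2032]
d [ 0.0096 -0.0096  0.189 ] tcp [0.414  0.3125 0.2032]
r [ 4.0000e-04  6.0000e-04 -2.0932e+00]
r [ 0.0004 -0.0003  0.0012]
```

```bash
python3 -m inch '[{"dx":0.009,"dy":-0.01,"dz":0.1,"rx":0,"ry":0,"rz":0},{"dx":0.009,"dy":-0.01,"dz":0.1,"rx":0,"ry":0,"rz":0},{"dx":0.009,"dy":-0.01,"dz":0.16,"rx":0,"ry":0,"rz":0},{"dx":0.009,"dy":-0.01,"dz":0.186,"rx":0,"ry":0,"rz":0},{"dx":0.009,"dy":-0.01,"dz":0.186,"rx":0,"ry":0,"rz":0}]'
python3 -c "
from h import *
go([.419,.3212,.053],np.pi/2+.2)"
```

```text
time: 4.0
tool_pos: [0.4162, 0.3204, 0.0501]
tool_rot: [0.002, 0.995, 0.101, -0.004]
contact_force: [-1.2, 0.2, 0.6]
gripper_width: 1.002
grasp_force: 0.0
d [ 0.0036 -0.0003 -0.0037] tcp [0.4162 0.3204 0.0501]
r [-0.0084  0.0031 -2.0929]
r [0.002  0.0053 0.0015]
```

```bash
python3 -m inch '[{"dx":0.003,"dy":0,"dz":-0.002,"rx":0,"ry":0,"rz":0},{"dx":0.003,"dy":0,"dz":-0.002,"rx":0,"ry":0,"rz":0},{"dx":0.003,"dy":0,"dz":-0.002,"rx":0,"ry":0,"rz":0}]'
python3 -m inch '[{"dx":0,"dy":0,"dz":0,"rx":0,"ry":0,"rz":0},{"dx":0,"dy":0,"dz":0,"rx":0,"ry":0,"rz":0},{"dx":0,"dy":0,"dz":0,"rx":0,"ry":0,"rz":0},{"dx":0,"dy":0,"dz":0,"rx":0,"ry":0,"rz":0},{"dx":0,"dy":0,"dz":0,"rx":0,"ry":0,"rz":0}]' -1
python3 -m inch '[{"dx":0,"dy":0,"dz":0,"rx":0,"ry":0,"rz":0},{"dx":0,"dy":0,"dz":0,"rx":0,"ry":0,"rz":0},{"dx":0,"dy":0,"dz":0,"rx":0,"ry":0,"rz":0},{"dx":0,"dy":0,"dz":0,"rx":0,"ry":0,"rz":0},{"dx":0,"dy":0,"dz":0,"rx":0,"ry":0,"rz":0}]'
```

```text
time: 4.3
tool_pos: [0.4228, 0.3246, 0.0585]
tool_rot: [-0.001, 0.995, 0.102, 0.002]
contact_force: [0.2, -0.1, 0.0]
gripper_width: 1.005
grasp_force: 0.0
time: 4.8
tool_pos: [0.4211, 0.3241, 0.0561]
tool_rot: [-0.0, 0.995, 0.102, 0.0]
contact_force: [-0.2, 0.5, -0.3]
gripper_width: 0.188
grasp_force: 58.5
time: 5.3
tool_pos: [0.4211, 0.3241, 0.0561]
tool_rot: [-0.0, 0.995, 0.102, 0.0]
contact_force: [-0.2, 0.9, 3.6]
gripper_width: 0.182
grasp_force: 58.6
```

```bash
python3 -m inch '[{"dx":0,"dy":0,"dz":-0.04,"rx":0,"ry":0,"rz":0},{"dx":0,"dy":0,"dz":-0.08,"rx":0,"ry":0,"rz":0},{"dx":0,"dy":0,"dz":-0.13,"rx":0,"ry":0,"rz":0},{"dx":0,"dy":0,"dz":-0.17,"rx":0,"ry":0,"rz":0},{"dx":0,"dy":0,"dz":-0.17,"rx":0,"ry":0,"rz":0}]'
python3 -c "
from h import *
go([.4855,-.18,.20],np.pi/2-.16)"
```

```text
time: 5.8
tool_pos: [0.4235, 0.3253, 0.1976]
tool_rot: [-0.002, 0.995, 0.102, 0.005]
contact_force: [0.5, 0.6, -0.5]
gripper_width: 0.181
grasp_force: 59.6
d [-0.0523  0.6343 -0.0053] tcp [0.4235 0.3253 0.1976]
r [ 0.0082 -0.0043 -1.8515]
r [-0.003  -0.0058  0.2429]
```

```bash
python3 -m inch '[{"dx":-0.05,"dy":0.62,"dz":-0.005,"rx":0,"ry":0,"rz":0},{"dx":-0.05,"dy":0.62,"dz":-0.005,"rx":0,"ry":0,"rz":0},{"dx":-0.05,"dy":0.62,"dz":-0.005,"rx":0,"ry":0,"rz":0},{"dx":-0.05,"dy":0.62,"dz":-0.005,"rx":0,"ry":0,"rz":0},{"dx":-0.05,"dy":0.62,"dz":-0.005,"rx":0,"ry":0,"rz":0}]'
python3 -c "
from h import *
go([.4855,-.18,.20],np.pi/2-.16)"
```

```text
time: 6.3
tool_pos: [0.4508, 0.074, 0.1922]
tool_rot: [-0.0, 0.995, 0.102, -0.001]
contact_force: [0.4, 0.2, -0.2]
gripper_width: 0.181
grasp_force: 59.7
d [-0.0221  0.3197 -0.0097] tcp [0.4508 0.074  0.1922]
r [-1.8000e-03  1.0000e-04 -1.8512e+00]
r [0.     0.0013 0.2432]
```

```bash
python3 -m inch '[{"dx":-0.022,"dy":0.32,"dz":-0.01,"rx":0,"ry":0,"rz":0.243},{"dx":-0.022,"dy":0.32,"dz":-0.01,"rx":0,"ry":0,"rz":0.243},{"dx":-0.022,"dy":0.32,"dz":-0.01,"rx":0,"ry":0,"rz":0.243},{"dx":-0.022,"dy":0.32,"dz":-0.01,"rx":0,"ry":0,"rz":0.243},{"dx":-0.022,"dy":0.32,"dz":-0.01,"rx":0,"ry":0,"rz":0.243}]'
python3 -c "
from h import *
go([.4855,-.18,.14],np.pi/2-.16)"
```

```text
time: 6.8
tool_pos: [0.4847, -0.1735, 0.2]
tool_rot: [-0.0, 0.997, -0.08, -0.001]
contact_force: [0.2, 0.3, -0.8]
gripper_width: 0.18
grasp_force: 59.6
d [0.0024 0.0079 0.075 ] tcp [ 0.4847 -0.1735  0.2   ]
r [2.2000e-03 8.0000e-04 2.0939e+00]
r [-0.0005  0.0014 -0.0005]
```

```bash
python3 -m inch '[{"dx":0.0024,"dy":0.008,"dz":0.06,"rx":0,"ry":0,"rz":0},{"dx":0.0024,"dy":0.008,"dz":0.09,"rx":0,"ry":0,"rz":0},{"dx":0.0024,"dy":0.008,"dz":0.09,"rx":0,"ry":0,"rz":0},{"dx":0.0024,"dy":0.008,"dz":0.09,"rx":0,"ry":0,"rz":0}]'
python3 -c "
from h import *
i=optics.camera_info('wrist');s=state();im=optics.grab_frame('wrist')
cv2.imwrite('pics/w3.png',cv2.resize(im[130:384,156:356],(600,762))[:600,:,::-1])
import pickle;pickle.dump((i,s),open('w3.pkl','wb'));t=s['tool_pos']
p=lambda X:(pix(i,X)-[156,130])*3
print('hole',p([.4855,-.18,.044]),'tcp',p(t),'tip',p(t-[0,0,.052]),'head',p(t-[0,0,.012]),t)
cv2.imwrite('pics/w3raw.png',im[:,:,::-1])"
```

```text
time: 7.2
tool_pos: [0.4858, -0.1779, 0.1287]
tool_rot: [-0.0, 0.997, -0.08, -0.001]
contact_force: [0.3, -0.1, -0.0]
gripper_width: 0.177
grasp_force: 59.6
hole [305.64774715 204.2575393 ] tcp [293.44461869 361.72900328] tip [296.40277096 250.62402009] head [294.28002802 330.35193711] [ 0.48581593 -0.17792642  0.12867251]
```

View pics/w3.png

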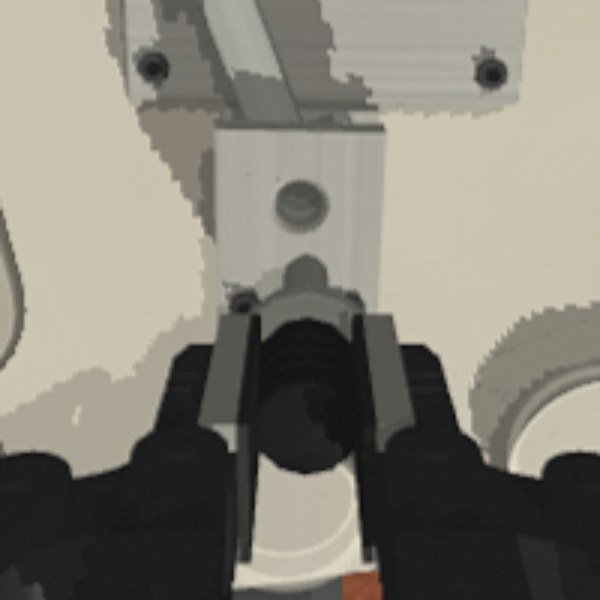

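The close crop shows the hole at (302,204), the pin tip's far edge at (307,254), and the head's far edge at about (307,290), between the fingers. I'll compare pin and hole in this one image so the camera offset cancels.

```bash
python3 - <<'E'
from h import *
import pickle;i,s=pickle.load(open('w3.pkl','rb'));t=s['tool_pos'];R=toolR(s)
p=lambda X:(pix(i,X)-[156,130])*3
T=lambda a,b,c:t+R@np.array([a,b,c])
print("tip far edge",p(T(.0025,0,.052)),"taper top far",p(T(.005,0,.045)),"head far top/bot",p(T(.013,0,.007)),p(T(.013,0,.012)),"knob top near",p(T(-.009,0,-.017)),"knobtop far",p(T(.009,0,-.017)))
f=lambda u,v,z:ray(i,u/3+156,v/3+130,z)
h=f(302,204,.044);e=f(307,254,t[2]-.052)
print("hole",h,"hole-tipfaredge in tool",R.T@(h-e))
e=f(307,290,t[2]-.012);print("hole-headfar in tool",R.T@(h-e), "hole-tcp",R.T@(h-t))
E
```

```text
tip far edge [296.19751516 240.84388575] taper top far [295.86239332 241.62960956] head far top/bot [293.62825159 276.60784051] [293.95878752 265.72184452] knob top near [292.36899937 464.32063067] knobtop far [291.84703903 362.89038512]
hole [ 0.48572243 -0.17906877  0.044     ] hole-tipfaredge in tool [ 0.00099075 -0.00124666  0.03267128]
hole-headfar in tool [-0.00792281 -0.00116676  0.07269169] hole-tcp [0.00028307 0.00120646 0.0846712 ]
```

```bash
python3 -m inch '[{"dx":0.0044,"dy":-0.0015,"dz":0.02,"rx":0,"ry":0,"rz":0},{"dx":0.0044,"dy":-0.0015,"dz":0.035,"rx":0,"ry":0,"rz":0},{"dx":0.0044,"dy":-0.0015,"dz":0.035,"rx":0,"ry":0,"rz":0},{"dx":0.0044,"dy":-0.0015,"dz":0.035,"rx":0,"ry":0,"rz":0}]'
python3 -c "
from h import *
i=optics.camera_info('wrist');s=state();im=optics.grab_frame('wrist')
cv2.imwrite('pics/w4.png',cv2.resize(im[180:280,200:312],(672,600),interpolation=cv2.INTER_CUBIC)[:,:,::-1])
import pickle;pickle.dump((i,s),open('w4.pkl','wb'));t=s['tool_pos'];R=toolR(s)
p=lambda X:(pix(i,X)-[200,180])*6
print(t,'tip',p(t+R@[.0,0,.052]),'tipfar',p(t+R@[.0025,0,.052]),'hole',p([.4857,-.1791,.044]))"
```

```text
time: 7.65
tool_pos: [0.4904, -0.1776, 0.1022]
tool_rot: [0.0, 0.997, -0.08, 0.0]
contact_force: [-0.5, 0.4, -0.7]
gripper_width: 0.183
grasp_force: 59.7
[ 0.49038589 -0.17762923  0.10224993] tip [328.71847829 202.10672169] tipfar [328.65097431 181.57189005] hole [347.83200941 217.50049747]
```

View pics/w4.png

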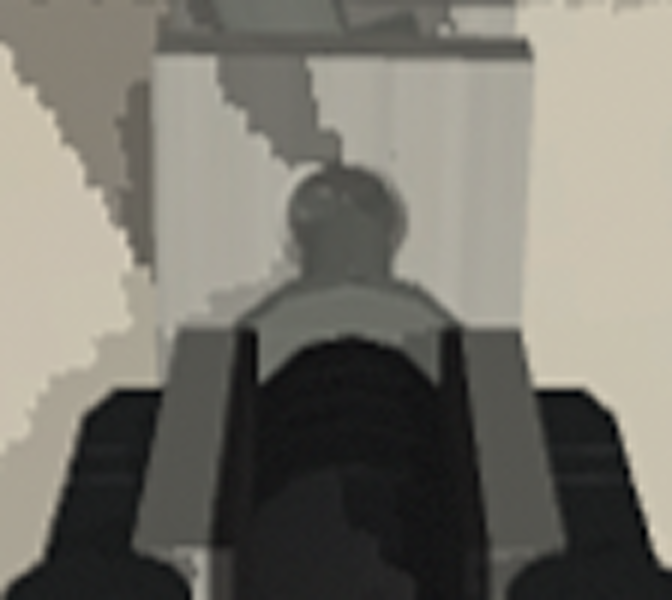

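The closer crop shows the hole centred at (348,218), the shank at columns 303-393 (centred at 348), and the head's far edge at row 283. Lateral alignment is good. Next I'll work out the along-fork offset.

```bash
python3 - <<'E'
from h import *
import pickle;i,s=pickle.load(open('w4.pkl','rb'));t=s['tool_pos'];R=toolR(s)
f=lambda u,v,z:ray(i,u/6+200,v/6+180,z)
h=f(348,218,.044)
for z in(.012,.007):
    print("head-based",R.T@(h-f(350,283,t[2]-z))+[.013,0,0], "headwidth")
print("fork edges", R.T@(f(158,200,.044)-h),R.T@(f(527,200,.044)-h),R.T@(f(348,57,.044)-h))
im=cv2.imread('pics/w4.png',0)
print(im[150:330:6,348].tolist())
print(im[230,280:420:6].tolist())
E
```

```text
head-based [ 0.00062982 -0.00014331  0.04624344] headwidth
head-based [-0.0016089  -0.00013292  0.05124227] headwidth
fork edges [ 2.28101503e-03 -2.23248327e-02 -4.74969285e-06] [2.26963979e-03 2.10332138e-02 6.78199875e-06] [ 1.98497460e-02 -2.18558587e-06  1.03634525e-05]
[171, 175, 153, 97, 73, 77, 78, 83, 89, 87, 84, 84, 84, 84, 84, 85, 85, 84, 83, 86, 88, 84, 91, 107, 109, 106, 106, 106, 106, 111]
[162, 146, 105, 79, 77, 77, 78, 80, 83, 84, 85, 85, 84, 86, 86, 87, 85, 82, 81, 92, 104, 126, 168, 170]
```

```bash
python3 -m inch '[{"dx":0,"dy":0,"dz":0.006,"rx":0,"ry":0,"rz":0},{"dx":0,"dy":0,"dz":0.012,"rx":0,"ry":0,"rz":0},{"dx":0,"dy":0,"dz":0.018,"rx":0,"ry":0,"rz":0},{"dx":0,"dy":0,"dz":0.018,"rx":0,"ry":0,"rz":0},{"dx":0,"dy":0,"dz":0.018,"rx":0,"ry":0,"rz":0}]'
```

```text
time: 8.2
tool_pos: [0.49, -0.1777, 0.0869]
tool_rot: [-0.0, 0.997, -0.08, -0.0]
contact_force: [-1.0, -0.0, -0.5]
gripper_width: 0.184
grasp_force: 59.7
```

```bash
python3 -m inch '[{"dx":0,"dy":0,"dz":0.006,"rx":0,"ry":0,"rz":0},{"dx":0,"dy":0,"dz":0.012,"rx":0,"ry":0,"rz":0},{"dx":0,"dy":0,"dz":0.018,"rx":0,"ry":0,"rz":0},{"dx":0,"dy":0,"dz":0.018,"rx":0,"ry":0,"rz":0},{"dx":0,"dy":0,"dz":0.018,"rx":0,"ry":0,"rz":0}]'
```

```text
time: 8.7
tool_pos: [0.4901, -0.1777, 0.0726]
tool_rot: [-0.0, 0.997, -0.08, -0.0]
contact_force: [-0.1, 0.1, -0.9]
gripper_width: 0.179
grasp_force: 59.7
```

```bash
python3 -m inch '[{"dx":0,"dy":0,"dz":0.006,"rx":0,"ry":0,"rz":0},{"dx":0,"dy":0,"dz":0.012,"rx":0,"ry":0,"rz":0},{"dx":0,"dy":0,"dz":0.016,"rx":0,"ry":0,"rz":0},{"dx":0,"dy":0,"dz":0.016,"rx":0,"ry":0,"rz":0},{"dx":0,"dy":0,"dz":0.016,"rx":0,"ry":0,"rz":0}]'
```

```text
time: 9.2
tool_pos: [0.4901, -0.1777, 0.0599]
tool_rot: [-0.0, 0.997, -0.08, -0.0]
contact_force: [-0.4, 0.4, -1.6]
gripper_width: 0.182
grasp_force: 59.7
```

```bash
python3 -m inch '[{"dx":0,"dy":0,"dz":0.003,"rx":0,"ry":0,"rz":0},{"dx":0,"dy":0,"dz":0.005,"rx":0,"ry":0,"rz":0},{"dx":0,"dy":0,"dz":0.005,"rx":0,"ry":0,"rz":0},{"dx":0,"dy":0,"dz":0.005,"rx":0,"ry":0,"rz":0},{"dx":0,"dy":0,"dz":0.005,"rx":0,"ry":0,"rz":0}]'
```

```text
time: 9.7
tool_pos: [0.4902, -0.1777, 0.0561]
tool_rot: [-0.0, 0.997, -0.08, 0.0]
contact_force: [-1.3, 1.4, 1.1]
gripper_width: 0.178
grasp_force: 60.0
```

```bash
python3 -m inch '[{"dx":0,"dy":0,"dz":0.0015,"rx":0,"ry":0,"rz":0},{"dx":0,"dy":0,"dz":0.0015,"rx":0,"ry":0,"rz":0},{"dx":0,"dy":0,"dz":0.0015,"rx":0,"ry":0,"rz":0},{"dx":0,"dy":0,"dz":0.0015,"rx":0,"ry":0,"rz":0}]'
```

```text
time: 10.1
tool_pos: [0.4903, -0.1777, 0.0561]
tool_rot: [-0.0, 0.997, -0.08, -0.0]
contact_force: [-5.2, 3.0, 7.5]
gripper_width: 0.179
grasp_force: 60.8
```

The head is seated: z is unchanged under 7.5 N. I'll release, rise, and compute the push approach.

```bash
python3 -m inch '[{"dx":0,"dy":0,"dz":-0.001,"rx":0,"ry":0,"rz":0},{"dx":0,"dy":0,"dz":-0.001,"rx":0,"ry":0,"rz":0},{"dx":0,"dy":0,"dz":-0.001,"rx":0,"ry":0,"rz":0},{"dx":0,"dy":0,"dz":-0.001,"rx":0,"ry":0,"rz":0},{"dx":0,"dy":0,"dz":-0.001,"rx":0,"ry":0,"rz":0}]' 0.2
python3 -m inch '[{"dx":0,"dy":0,"dz":-0.03,"rx":0,"ry":0,"rz":0},{"dx":0,"dy":0,"dz":-0.08,"rx":0,"ry":0,"rz":0},{"dx":0,"dy":0,"dz":-0.14,"rx":0,"ry":0,"rz":0},{"dx":0,"dy":0,"dz":-0.15,"rx":0,"ry":0,"rz":0},{"dx":0,"dy":0,"dz":-0.15,"rx":0,"ry":0,"rz":0}]'
python3 -c "
from h import *
c,s=np.cos(-.16),np.sin(-.16)
q=lambda x,y:np.array([.4865+c*x-s*y,-.1795+s*x+c*y])
go([*q(87,85)*0+q(.087,.085),.17],np.pi/2-.16)
i=optics.camera_info('wrist');im=optics.grab_frame('wrist')
cv2.imwrite('pics/w5.png',cv2.resize(im[60:310,100:400],(720,600),interpolation=cv2.INTER_CUBIC)[:,:,::-1])
import pickle;pickle.dump(i,open('w5.pkl','wb'))
p=lambda X:((pix(i,X)-[100,60])*2.4).round()
print('hole',p([.4865,-.1795,.044]),'plungerface',p([*q(.096,-.001),.034]),'housing corner',p([*q(.08,-.026),.049]),p([*q(.112,-.026),.049]))"
```

```text
time: 10.6
tool_pos: [0.4902, -0.1778, 0.0555]
tool_rot: [0.0, 0.997, -0.08, -0.0]
contact_force: [0.1, 0.2, 0.1]
gripper_width: 0.602
grasp_force: 0.0
time: 11.1
tool_pos: [0.4917, -0.1785, 0.1785]
tool_rot: [0.001, 0.997, -0.08, 0.003]
contact_force: [-0.4, -0.5, 0.3]
gripper_width: 0.596
grasp_force: 0.0
d [ 0.1025 -0.1041  0.011 ] tcp [ 0.4917 -0.1785  0.1785]
r [-5.6000e-03 -2.0000e-03  2.0943e+00]
r [ 0.0012 -0.0035 -0.0001]
hole [377. 305.] plungerface [380.  48.] housing corner [450.  93.] [453.  -5.]
```

View pics/w5.png

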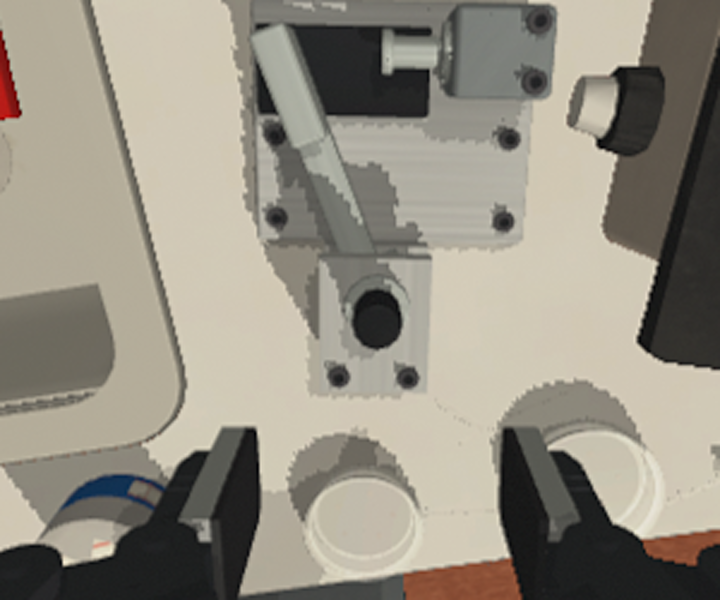

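The pin stands seated upright in the fork (knob at (377,318)). The plunger face is at (386,50), close to the prediction, and the paddle runs from (270,40) to (315,140). I'll close the gripper and go to the open side of the paddle.

```bash
python3 -m inch '[{"dx":0.1025,"dy":-0.104,"dz":0,"rx":0,"ry":0,"rz":0},{"dx":0.1025,"dy":-0.104,"dz":0,"rx":0,"ry":0,"rz":0},{"dx":0.1025,"dy":-0.104,"dz":0,"rx":0,"ry":0,"rz":0},{"dx":0.1025,"dy":-0.104,"dz":0,"rx":0,"ry":0,"rz":0},{"dx":0.1025,"dy":-0.104,"dz":0,"rx":0,"ry":0,"rz":0}]' -1
python3 -c "
from h import *
c,s=np.cos(-.16),np.sin(-.16)
q=lambda x,y:np.array([.4865+c*x-s*y,-.1795+s*x+c*y])
go([*q(.087,.085),.03],np.pi/2-.16);go([*q(.087,.022),.03])"
```

```text
time: 11.65
tool_pos: [0.583, -0.1086, 0.1734]
tool_rot: [-0.0, 0.997, -0.08, -0.002]
contact_force: [0.4, 0.3, 0.4]
gripper_width: 0.002
grasp_force: 0.0
d [0.0045 0.0005 0.1793] tcp [ 0.583  -0.1086  0.1734]
r [-0.0043  0.     -2.0943]
r [0.     0.0027 0.0001]
d [0.0045 0.0792 0.1793] tcp [ 0.583  -0.1086  0.1734]
```

```bash
python3 -m inch '[{"dx":0.004,"dy":0,"dz":0.06,"rx":0,"ry":0,"rz":0},{"dx":0.004,"dy":0,"dz":0.12,"rx":0,"ry":0,"rz":0},{"dx":0.004,"dy":0,"dz":0.16,"rx":0,"ry":0,"rz":0},{"dx":0.004,"dy":0,"dz":0.175,"rx":0,"ry":0,"rz":0},{"dx":0.004,"dy":0,"dz":0.175,"rx":0,"ry":0,"rz":0}]'
python3 -m inch '[{"dx":0,"dy":0.008,"dz":0,"rx":0,"ry":0,"rz":0},{"dx":0,"dy":0.016,"dz":0,"rx":0,"ry":0,"rz":0},{"dx":0,"dy":0.016,"dz":0,"rx":0,"ry":0,"rz":0},{"dx":0,"dy":0.016,"dz":0,"rx":0,"ry":0,"rz":0}]'
python3 -c "
from h import *
c,s=np.cos(-.16),np.sin(-.16);t=state()['tool_pos'][:2]-[.4865,-.1795]
print('fix',c*t[0]+s*t[1],-s*t[0]+c*t[1])"
```

```text
time: 12.15
tool_pos: [0.5851, -0.1095, 0.0333]
tool_rot: [-0.0, 0.997, -0.081, -0.002]
contact_force: [0.0, -0.1, 0.3]
gripper_width: 0.003
grasp_force: 0.0
time: 12.55
tool_pos: [0.5864, -0.1225, 0.0372]
tool_rot: [0.0, 0.997, -0.08, 0.001]
contact_force: [0.5, -0.3, -0.3]
gripper_width: -0.006
grasp_force: 0.0
fix 0.0895712294984173 0.07220654934758035
```

```bash
python3 -m inch '[{"dx":-0.002,"dy":0.008,"dz":0.007,"rx":0,"ry":0,"rz":0},{"dx":-0.002,"dy":0.014,"dz":0.007,"rx":0,"ry":0,"rz":0},{"dx":-0.002,"dy":0.02,"dz":0.007,"rx":0,"ry":0,"rz":0},{"dx":-0.002,"dy":0.025,"dz":0.007,"rx":0,"ry":0,"rz":0},{"dx":-0.002,"dy":0.025,"dz":0.007,"rx":0,"ry":0,"rz":0}]'
python3 -m inch '[{"dx":0,"dy":0.004,"dz":0,"rx":0,"ry":0,"rz":0},{"dx":0,"dy":0.008,"dz":0,"rx":0,"ry":0,"rz":0},{"dx":0,"dy":0.012,"dz":0,"rx":0,"ry":0,"rz":0},{"dx":0,"dy":0.012,"dz":0,"rx":0,"ry":0,"rz":0}]'
cat >> h.py <<'E'
def fix():
    c,s=np.cos(-.16),np.sin(-.16);S=state();t=S['tool_pos'][:2]-[.4865,-.1795];F=S['contact_force']
    print('fix',round(c*t[0]+s*t[1],4),round(-s*t[0]+c*t[1],4),'z',round(S['tool_pos'][2],4),'Ffix y',round(-s*F[0]+c*F[1],2),F)
E
python3 -c "
from h import *
fix()"
```

```text
time: 13.05
tool_pos: [0.5807, -0.1419, 0.0301]
tool_rot: [0.0, 0.997, -0.08, 0.0]
contact_force: [0.0, 0.7, 0.7]
gripper_width: -0.003
grasp_force: 0.0
time: 13.45
tool_pos: [0.5792, -0.1513, 0.0301]
tool_rot: [0.0, 0.997, -0.08, 0.0]
contact_force: [-0.7, 0.6, -0.1]
gripper_width: -0.001
grasp_force: 0.3
fix 0.087 0.0427 z 0.0301 Ffix y 0.52 [-0.71236771  0.63844008 -0.12249067]
```

```bash
python3 -m inch '[{"dx":0,"dy":0.004,"dz":0,"rx":0,"ry":0,"rz":0},{"dx":0,"dy":0.008,"dz":0,"rx":0,"ry":0,"rz":0},{"dx":0,"dy":0.012,"dz":0,"rx":0,"ry":0,"rz":0},{"dx":0,"dy":0.012,"dz":0,"rx":0,"ry":0,"rz":0},{"dx":0,"dy":0.012,"dz":0,"rx":0,"ry":0,"rz":0}]'
python3 -c "
from h import *
fix()
i=optics.camera_info('wrist');im=optics.grab_frame('wrist')
cv2.imwrite('pics/w6.png',cv2.resize(im[40:340,80:400],(640,600),interpolation=cv2.INTER_CUBIC)[:,:,::-1])"
```

```text
time: 13.95
tool_pos: [0.5775, -0.1604, 0.0299]
tool_rot: [0.0, 0.997, -0.08, -0.0]
contact_force: [-0.3, -0.5, 1.1]
gripper_width: -0.001
grasp_force: 0.1
fix 0.0868 0.0333 z 0.0299 Ffix y -0.51 [-0.27790051 -0.46852154  1.09143571]
```

View pics/w6.png

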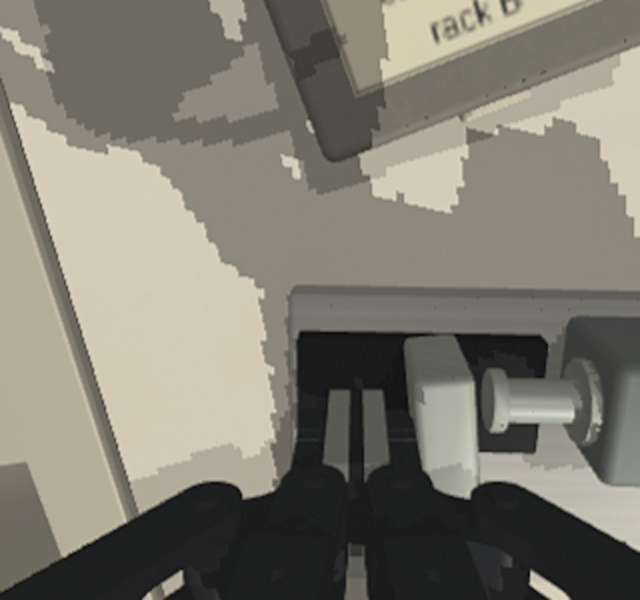

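The finger is in contact with the paddle, whose right face is at about column 476. The plunger face at about 485 is a few millimetres away. I'll go on in small steps.

```bash
python3 -m inch '[{"dx":0,"dy":0.002,"dz":0,"rx":0,"ry":0,"rz":0},{"dx":0,"dy":0.004,"dz":0,"rx":0,"ry":0,"rz":0},{"dx":0,"dy":0.004,"dz":0,"rx":0,"ry":0,"rz":0},{"dx":0,"dy":0.004,"dz":0,"rx":0,"ry":0,"rz":0}]' >/dev/null
python3 -c "
from h import *
fix()"
python3 -m inch '[{"dx":0,"dy":0.001,"dz":0,"rx":0,"ry":0,"rz":0},{"dx":0,"dy":0.002,"dz":0,"rx":0,"ry":0,"rz":0},{"dx":0,"dy":0.002,"dz":0,"rx":0,"ry":0,"rz":0},{"dx":0,"dy":0.002,"dz":0,"rx":0,"ry":0,"rz":0}]' >/dev/null
python3 -c "
from h import *
fix()"
```

```text
fix 0.0872 0.0303 z 0.0303 Ffix y 1.13 [0.97066513 0.98900075 1.47903599]
fix 0.0869 0.0286 z 0.03 Ffix y 1.77 [1.04030774 1.62401391 0.43104126]
```

```bash
python3 -m inch '[{"dx":0,"dy":0.001,"dz":0,"rx":0,"ry":0,"rz":0},{"dx":0,"dy":0.002,"dz":0,"rx":0,"ry":0,"rz":0},{"dx":0,"dy":0.002,"dz":0,"rx":0,"ry":0,"rz":0},{"dx":0,"dy":0.002,"dz":0,"rx":0,"ry":0,"rz":0}]' >/dev/null
python3 -c "
from h import *
fix()"
python3 -m inch '[{"dx":0,"dy":0.001,"dz":0,"rx":0,"ry":0,"rz":0},{"dx":0,"dy":0.002,"dz":0,"rx":0,"ry":0,"rz":0},{"dx":0,"dy":0.002,"dz":0,"rx":0,"ry":0,"rz":0},{"dx":0,"dy":0.002,"dz":0,"rx":0,"ry":0,"rz":0}]' >/dev/null
python3 -c "
from h import *
fix()"
```

```text
fix 0.087 0.0277 z 0.0301 Ffix y 5.91 [1.7804708  5.69875251 1.10300962]
fix 0.0871 0.0266 z 0.0301 Ffix y 5.91 [1.79506005 5.69943165 1.81279796]
```

```bash
python3 -m inch '[{"dx":0,"dy":0.0015,"dz":0,"rx":0,"ry":0,"rz":0},{"dx":0,"dy":0.003,"dz":0,"rx":0,"ry":0,"rz":0},{"dx":0,"dy":0.003,"dz":0,"rx":0,"ry":0,"rz":0},{"dx":0,"dy":0.003,"dz":0,"rx":0,"ry":0,"rz":0}]' >/dev/null
python3 -c "
from h import *
fix()"
python3 -m inch '[{"dx":0,"dy":0.001,"dz":0,"rx":0,"ry":0,"rz":0},{"dx":0,"dy":0.002,"dz":0,"rx":0,"ry":0,"rz":0},{"dx":0,"dy":0.002,"dz":0,"rx":0,"ry":0,"rz":0},{"dx":0,"dy":0.002,"dz":0,"rx":0,"ry":0,"rz":0}]' >/dev/null
python3 -c "
from h import *
fix()"
```

```text
fix 0.0873 0.0246 z 0.0301 Ffix y 6.51 [2.91351926 6.12489247 1.77008162]
fix 0.0874 0.0235 z 0.0302 Ffix y 10.23 [3.60128067 9.77958707 0.55040768]
```

```bash
python3 -m inch '[{"dx":0,"dy":0.001,"dz":0,"rx":0,"ry":0,"rz":0},{"dx":0,"dy":0.001,"dz":0,"rx":0,"ry":0,"rz":0},{"dx":0,"dy":0.001,"dz":0,"rx":0,"ry":0,"rz":0},{"dx":0,"dy":0.001,"dz":0,"rx":0,"ry":0,"rz":0},{"dx":0,"dy":0.001,"dz":0,"rx":0,"ry":0,"rz":0}]' >/dev/null
python3 -m inch '[{"dx":0,"dy":0,"dz":0,"rx":0,"ry":0,"rz":0},{"dx":0,"dy":0,"dz":0,"rx":0,"ry":0,"rz":0},{"dx":0,"dy":0,"dz":0,"rx":0,"ry":0,"rz":0},{"dx":0,"dy":0,"dz":0,"rx":0,"ry":0,"rz":0},{"dx":0,"dy":0,"dz":0,"rx":0,"ry":0,"rz":0}]' >/dev/null
python3 -c "
from h import *
for k in range(5):
    im=optics.grab_frame('wrist');fix()
a=cv2.resize(im[140:300,220:420],(750,600),interpolation=cv2.INTER_CUBIC)[:,:,::-1]
cv2.imwrite('pics/w7.png',a)"
```

```text
fix 0.0875 0.0229 z 0.0302 Ffix y 8.89 [4.8214299  8.22689389 1.51423398]
fix 0.0875 0.0229 z 0.0301 Ffix y 10.56 [4.4453795  9.97806831 0.99993976]
fix 0.0875 0.0229 z 0.0301 Ffix y 10.86 [ 3.8004483  10.38593055  1.32405129]
fix 0.0875 0.0229 z 0.0301 Ffix y 9.57 [4.05660704 9.03987114 1.71495296]
fix 0.0875 0.0229 z 0.0301 Ffix y 10.17 [4.55125345 9.56572167 1.87732013]
```

View pics/w7.png

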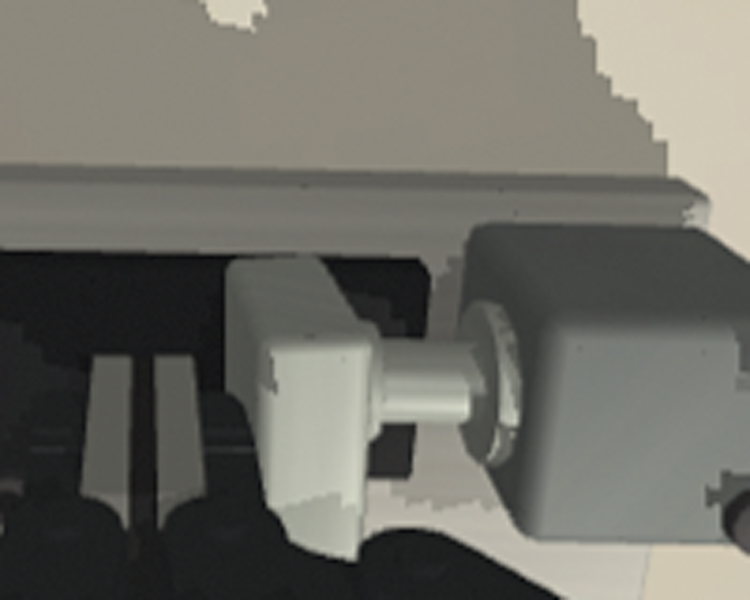

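The paddle lies parallel to the fixture and presses the plunger at about (378,385). The push is a steady 10 N or so, which matches half travel, so I'm handing in.

```bash
python3 -c "
from h import *
print(ticket.job_done());fix()"
```

```text
the job is handed in; nothing more can be done
None
the job is handed in; nothing more can be done
```

I seated the pin in the fork and handed the job in while holding the swing arm against the stop at a steady 10 N or so, with the plunger an estimated 5–6 mm in; the hand-in returned no verdict.

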